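# Heavy end of the tin carrier to the bowl

## Task

The wooden carrier holds two tins that look the same, but one is full and the other empty. Lift the carrier by its swinging handle, see which end dips, and set it down gently and lengthwise in the middle of the chopping board so that the full (heavy) tin is at the end (left or right) behind which the deep rice bowl stands and the empty one at the end behind which the shallow dish stands. Leave both tins in the carrier, let go of it, and leave the other things where they are.

Things in the scene. Friction and masses are not known exactly. Their poses are not given: they have to be found in the camera images.
- carrier: open wooden two-pocket tin carrier, 178 long (its x) x 72 wide (its y) mm (82 over the handle straps, 86 over the grip bar), walls 46 to 50 high, 0.22 kg empty, about 0.67 kg with the tins. Origin: centre of its underside; z up. It starts on the bare worktop at the left with its x pointing roughly away from the robot (yaw within 0.35 rad). The handle's pivot runs along its y, 80 mm above the underside, over the middle
- carrier_handle (a joint): swinging handle of the carrier, in rad. 0 = handle square to the carrier (a weak spring keeps it so while the carrier stands). When the carrier hangs from the handle its heavy end dips by about 0.25 to 0.45 rad and settles in about 1 s: the value is positive when the carrier's +x end hangs lower, negative when its -x end hangs lower. Stops at +-0.6. Set down flat it goes back to about 0
- grip (a point): middle of the handle's straight wooden grip bar, 112 mm above the carrier's underside when it stands. The bar lies across the carrier (along its y), 86 mm long, 20 mm thick along the carrier's x and 22 mm high, free on both sides and above (its underside is 21 mm above the tins' tops): pinch it across its 20 mm with the fingers closing along the carrier's x
- tin_p: one of the two identical tins in the carrier, 57 mm diameter, 72 high, green label; stands in either pocket, 53 mm from the carrier's middle along its x, its foot 8 mm above the carrier's underside, top 80 mm above it. Origin: centre of its underside. One of the tins is full (about 0.4 kg), the other empty (0.05 kg); looks do not tell which, only the tilt of the lifted carrier
- tin_q: the other of the two identical tins in the carrier, same size; see tin_p
- board: wooden chopping board lying on the worktop, 210 (its x) x 300 (its y, left-right) x 22 mm thick, flat top, does not move. Origin: centre of its underside. The carrier goes on its middle, its length along the board's y. Wall cupboards hang over the back from 0.5 m up, fronts about 0.6 m ahead of the robot: 50 to 60 mm of lift is enough; swing across close to the robot
- bowl: deep white rice bowl, 116 mm diameter, 58 high, on the worktop behind the board's left or right end; its centre is about 180 mm behind (board's x) and 120 mm to that side (board's y) of the board's centre. Origin: centre of its underside
- dish: shallow cream dish with a brown rim, 134 mm diameter, 36 high, behind the board's other end, 180 mm behind and 120 mm to that side of its centre. Origin: centre of its underside. Leave it alone
- low_tin: low wide tin, 86 mm diameter, 40 high, a bystander at the back right. Origin: centre of its underside. Leave it alone
- salt_shaker: glass salt shaker with grey cap, 44 mm diameter, 90 high, a bystander right of the board. Origin: centre of its underside. Leave it alone
There are look-alikes about, which are no part of the job. Leave any red look-alike of the tin_q alone.

How it is judged:
On the way:
1. the carrier hangs clear of the worktop from its handle, one end dipping (height (world z) of carrier above 0.04 m and (value of joint carrier_handle above 0.12 rad or value of joint carrier_handle below -0.12 rad)), for 0.2 s.
At the end, for the whole second after the job is handed in: the carrier stands level and at rest on the board, its middle within 30 mm (across) and 35 mm (along) of the board's, its length within 12 degrees of the board's, both tins upright in their pockets, and the full tin (bearing on it with over 2 N) on the bowl's side (left or right) (x of carrier in the frame of board between -0.03 and 0.03 m and y of carrier in the frame of board between -0.035 and 0.035 m and z of carrier in the frame of board between 0.017 and 0.029 m and angle between the x axis of carrier and the y axis of board, either way round below 0.21 rad and angle between carrier's own z axis and vertical below 0.07 rad and ((contact force between tin_p and carrier above 2 N and y of tin_p in the frame of board above 0.012 m and y of bowl in the frame of board above 0 m) or (contact force between tin_p and carrier above 2 N and y of tin_p in the frame of board below -0.012 m and y of bowl in the frame of board below 0 m) or (contact force between tin_q and carrier above 2 N and y of tin_q in the frame of board above 0.012 m and y of bowl in the frame of board above 0 m) or (contact force between tin_q and carrier above 2 N and y of tin_q in the frame of board below -0.012 m and y of bowl in the frame of board below 0 m)) and horizontal distance between each of tin_p, tin_q and carrier below 0.062 m and z of each of tin_p, tin_q in the frame of carrier below 0.015 m and angle between each of tin_p, tin_q's own z axis and vertical below 0.12 rad and linear speed of carrier below 0.02 m/s); the robot touches nothing.
It fails at once if the bowl, the dish, the low tin or the salt shaker is pushed more than 30 mm (distance of any of bowl, dish, low_tin, salt_shaker from where it was at the start of the episode above 0.03 m).
It fails at once if the carrier is dropped or slammed onto the board (faster than 0.6 m/s close above it) (linear speed of carrier above 0.6 m/s and horizontal distance between carrier and board below 0.12 m and height (world z) of carrier below 0.08 m).
It also fails if it takes over 40 s, if anything falls off the work surface, if the arm or the gripper's body presses on something with over 40 N, if the wrist force passes 120 N, or if a joint passes its speed limit or range.

## Robot

A 7-joint arm with a two-finger parallel gripper is mounted at the origin on a cart in front of the work surface, level with it; the furniture and walls round the work are solid. World frame = base frame: x ahead of the robot, y to its left, z up, the work surface at z = 0. Lengths are in m, angles in rad, forces in N, time in s.
With the tool pointing down it reaches from about 0.425 to 0.95 m from the base axis. Payload 4.7 kg.
Tool frame: the origin (TCP) lies on the centre line of the jaws, within the pads' length; the fingertips stand robot.nose_length ahead of it and the grasp point (between the pads) lies 5 mm behind it (robot.nose_length is the distance from the TCP to the fingertips, in m); z points along the fingers, y is the direction in which the jaws open and shut (so a half turn about z gives the same grasp; the last joint's range is limited). The gripper opens to 87 mm and grips with 3 to 60 N. Pads are 19 mm wide; open, the fingers measure 117 mm over their backs; the gripper's body (75 mm by 190 mm) begins 51 mm behind the grasp point.
Start: joints at [1.169, 0.469, -0.049, 1.532, 0.024, 1.141, -0.082], TCP at [0.246, -0.629, 0.237] pointing down, gripper open.
Joint ranges: [-2.59, 2.59], [-0.33, 1.99], [-1.39, 1.29], [0.1, 2.45], [-1.04, 4.18], [0.21, 1.99], [-2.66, 2.66]. Speed limits (rad/s): [2.57, 2.57, 3.14, 3.14, 3.14, 3.14, 3.14].

## Interface

Orientations are given as a 3x3 rotation matrix whose columns are the frame's x, y, z axes.
In Python, from bench import robot gives the robot as it stands.
- The arm moves only by the tool servo_tool, never from a script. Its argument "deltas" is a list of rows, each a list of 7 numbers: the shift along the tool's x, y, z each as a share of 1 m, from -1 to 1, then the turn, a rotation vector about the tool's x, y, z each as a share of 0.5 rad, from -1 to 1, then the opening, from -1 (shut) to 1 (fully open). In form: [[dx, dy, dz, ax, ay, az, jaw], ...]. A call has 1 to 20 rows; each row is the pose to reach, as a shift and turn from the pose commanded when the call began, along the tool's axes at that moment; what a row does not reach only later rows make up. A row lasts 1/12 s, in which the tool goes at most 41.7 mm and 7.16 degrees, less where a joint would pass 70% of its speed; a pose out of reach is approached as far as the arm can. A call with a number of a shift or a turn outside -1 to 1 is refused whole. A call with a gripper value outside its range is refused whole. The fingers move at their own pace and stop on an object; the grip force is fixed at half the most. Time passes only in rows, so rows that repeat a pose let the fingers close. It gives the time, the measured TCP pose, the force and the opening at its end, in the units of the state.
- robot.sense(): the state, without advancing time (a new reading comes with each control period).
- robot.snapshot(name): name is "scene" or "side" or "wrist"; returns (picture, depth): 420x560x3 uint8, red, green, blue; 420x560 float32, m along the optical axis (not along the pixel's ray), 0 where there is no reading.
- robot.camera_params(name): a dict with "intrinsics" (3x3 intrinsics, pixels), "dist_coeffs" ([k1, k2, p1, p2, k3] as OpenCV has them; the pictures are not rectified), "world_from_camera" (4x4, takes a point from camera to world coordinates). Camera axes: x right, y up, looking along -z (the intrinsics and any distortion apply to the point x, -y, -z); pixel columns grow to the right and rows downward; lengths in m; the calibration is good to about 2 mm. A picture is of the moment at which its call begins: read the wrist's pose just before it. camera_params takes no time and is no camera call; for the wrist camera it gives the pose at the moment of the call.
- robot.close_job(): hands the job in, once; it reports no verdict.
The state is a dict: "t": time; "joint_positions": joint angles; "qd": joint speeds; "joint_torque": joint torques, N m; "ee_pos": TCP position; "ee_rot": TCP orientation; "force": force on the tool from outside, world axes, zero at the start; "ft_torque": the same for the moment, N m; "opening": finger opening in m.
Only numpy, scipy, OpenCV 4.12 (cv2) and the standard library are available. Lean on these libraries where they do the work, as an engineer would, in place of code of your own. Each camera call takes 0.05 s, during which the arm holds its last target. There are 200 camera calls.

## Working session

There is one attempt and no reset: what is moved stays moved. The work goes in short steps, Python scripts to look and compute and a tool call to move; the robot and the scene stay as the last step left them, time stands still between calls to the robot, and variables do not carry over. Pictures are saved under pics/ and viewed, about 8 in all and at most 12, crops included, and the job is handed in when it is done.

Besides the shell and the picture viewer there is one more tool, called after "Call:" by a JSON object that holds its "api" and its "payload". servo_tool: Moves the arm, as the interface text tells. Shift numbers are shares of 1 m and turn numbers shares of 0.5 rad, none past 1 either way. Its arguments: {"type":"object","properties":{"deltas":{"type":"array","items":{"type":"array","items":{"type":"number"}}}},"required":["deltas"]}

```bash
ls; mkdir -p pics
cat > h.py <<'E'
import numpy as np, cv2
from bench import robot
def snap(n,save=None):
    p=robot.camera_params(n); im,d=robot.snapshot(n)
    if save: cv2.imwrite('pics/'+save,im[:,:,::-1])
    return im,d,p
def cloud(d,p):
    h,w=d.shape; v,u=np.mgrid[:h,:w]
    K=np.array(p['intrinsics'],float); D=np.array(p['dist_coeffs'],float)
    n=cv2.undistortPoints(np.stack([u,v],-1).reshape(-1,1,2).astype(float),K,D).reshape(h,w,2)
    c=np.stack([n[...,0]*d,-n[...,1]*d,-d],-1)
    T=np.array(p['world_from_camera']); P=c@T[:3,:3].T+T[:3,3]
    P[d<=0]=np.nan
    return P
E
python3 - <<'E'
from h import *
np.set_printoptions(precision=3,suppress=True)
for n in('scene','side'):
    im,d,p=snap(n,n+'0.png'); np.savez(n+'0.npz',im=im,P=cloud(d,p)); print(n,p['world_from_camera'])
s=robot.sense(); print(s['t'],s['ee_pos'],s['ee_rot'],robot.nose_length)
E
```

```text
pics
scene [[ 0.674  0.482 -0.56  -0.323]
 [-0.739  0.441 -0.51  -0.83 ]
 [ 0.001  0.757  0.653  1.15 ]
 [ 0.     0.     0.     1.   ]]
side [[ 0.476  0.67  -0.57  -0.315]
 [-0.879  0.372 -0.297 -0.453]
 [ 0.014  0.643  0.766  1.308]
 [ 0.     0.     0.     1.   ]]
0.1 [ 0.246 -0.628  0.236] [[ 0.931  0.364 -0.001]
 [ 0.364 -0.931  0.002]
 [-0.    -0.002 -1.   ]] 0.014
```

View pics/scene0.png

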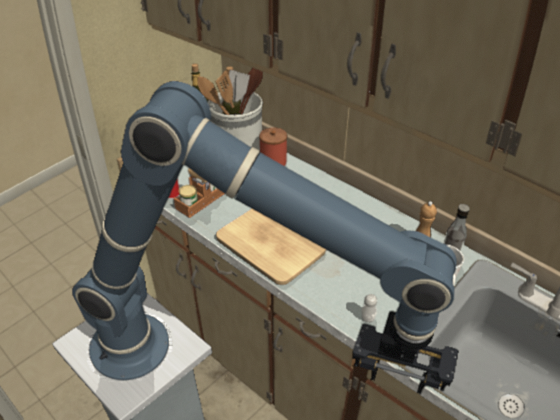

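View pics/side0.png

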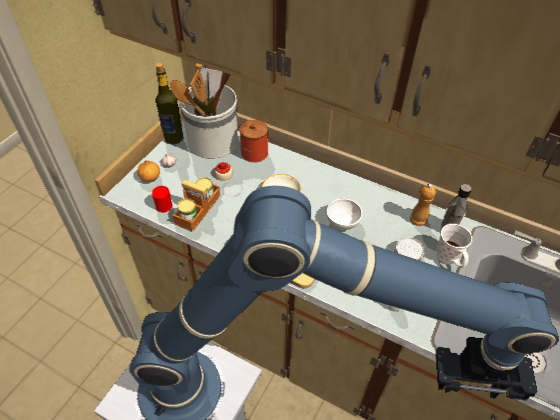

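The side view shows the carrier at about (197,203) with two green-label tins. The red look-alike tin is at (162,199), to be left alone. The dish (brown rim) is at about (281,185) and the white bowl at (344,214). The scene view shows the board at about (270,243). Next I'll measure them.

Run:
```python
from h import *
np.set_printoptions(precision=3,suppress=True)
S=np.load('side0.npz');P=S['P'];im=S['im'].astype(int)
def rect(xy,l):
    r=cv2.minAreaRect(xy.astype(np.float32)*1000); print(l,len(xy),r)
def box(P,r0,r1,c0,c1,z0,z1):
    Q=P[r0:r1,c0:c1].reshape(-1,3); return Q[(Q[:,2]>z0)&(Q[:,2]<z1)]
for l,b in dict(bowl=(195,235,320,365,.05,.065),dish=(170,200,255,305,.028,.042),low=(230,265,392,428,.03,.05)).items():
    q=box(P,*b); rect(q[:,:2],l); print(q.mean(0))
for l,z in dict(rim=(.04,.055),tins=(.075,.085),bar=(.105,.13)).items():
    q=box(P,170,232,165,225,*z)
    q=q[np.isfinite(q[:,0])]
    rect(q[:,:2],l); print(q.mean(0),q.min(0),q.max(0))
S=np.load('scene0.npz');P2=S['P'];
q=box(P2,200,290,210,330,.018,.026); rect(q[:,:2],'board'); print(q.mean(0))
im=cv2.imread('pics/side0.png')[160:245,130:370]; cv2.imwrite('pics/crop1.png',cv2.resize(im,None,fx=3.3,fy=3.3,interpolation=2))
```

```text
bowl 177 ((711.6661987304688, -144.8084259033203), (115.32128143310547, 115.35147857666016), 60.166534423828125)
[ 0.712 -0.145  0.055]
dish 125 ((751.3104858398438, 102.49485778808594), (76.02073669433594, 133.31028747558594), 18.090288162231445)
[0.761 0.109 0.033]
low 460 ((695.2540283203125, -377.7337341308594), (76.18773651123047, 84.99444580078125), 8.038103103637695)
[ 0.694 -0.379  0.037]
rim 298 ((559.92724609375, 332.146484375), (255.02235412597656, 126.51339721679688), 1.9183112382888794)
[0.503 0.298 0.046] [0.434 0.265 0.04 ] [0.688 0.393 0.054]
tins 317 ((525.645751953125, 300.90289306640625), (76.14342498779297, 164.96644592285156), 89.08661651611328)
[0.519 0.305 0.079] [0.443 0.263 0.075] [0.608 0.339 0.085]
bar 189 ((524.9395751953125, 305.9007873535156), (23.972270965576172, 86.51761627197266), 2.337141513824463)
[0.522 0.303 0.119] [0.513 0.263 0.105] [0.538 0.349 0.129]
board 3502 ((520.5248413085938, -16.27496337890625), (303.9721984863281, 195.70260620117188), 88.86277770996094)
[ 0.513 -0.025  0.021]
```

View pics/crop1.png

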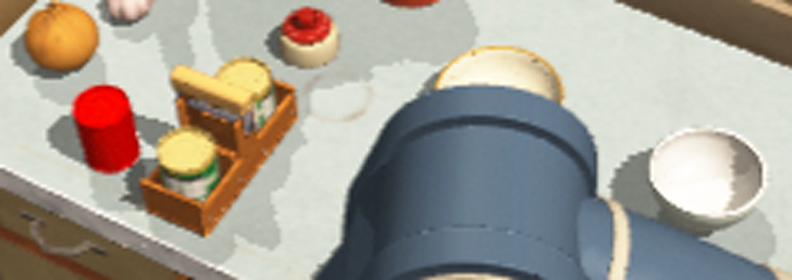

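The bowl is on the right (-y) and the dish on the left. The red tin at (162,199) is the look-alike and the green-label tins in the carrier are the ones meant. I'll move to above the near edge of the board, then look with the wrist camera.

Call:
{"api": "servo_tool", "payload": {"deltas": [[0.41, -0.406, -0.06, 0, 0, -1, 1], [0.41, -0.406, -0.06, 0, 0, -1, 1], [0.41, -0.406, -0.06, 0, 0, -1, 1], [0.41, -0.406, -0.06, 0, 0, -1, 1], [0.41, -0.406, -0.06, 0, 0, -1, 1], [0.41, -0.406, -0.06, 0, 0, -1, 1], [0.41, -0.406, -0.06, 0, 0, -1, 1], [0.41, -0.406, -0.06, 0, 0, -1, 1], [0.41, -0.406, -0.06, 0, 0, -1, 1], [0.41, -0.406, -0.06, 0, 0, -1, 1], [0.41, -0.406, -0.06, 0, 0, -1, 1], [0.41, -0.406, -0.06, 0, 0, -1, 1], [0.41, -0.406, -0.06, 0, 0, -1, 1], [0.41, -0.406, -0.06, 0, 0, -1, 1], [0.41, -0.406, -0.06, 0, 0, -1, 1], [0.41, -0.406, -0.06, 0, 0, -1, 1], [0.41, -0.406, -0.06, 0, 0, -1, 1]]}}

```text
t: 1.52
ee_pos: [0.4794, -0.1017, 0.2961]
ee_rot: [[0.643, 0.766, -0.001], [0.766, -0.643, -0.0], [-0.001, -0.001, -1.0]]
force: [0.1, 0.3, -0.4]
opening: 0.0868
```

```bash
cat >> h.py <<'E'
from scipy.spatial.transform import Rotation as Ro
def go(pos,yaw):
    """deltas to TCP pos, tool y at world heading yaw (tool z down); turn in rad/0.5"""
    s=robot.sense(); R=np.array(s['ee_rot']); y=np.array([np.cos(yaw),np.sin(yaw),0]); z=np.array([0,0,-1.])
    G=np.stack([np.cross(y,z),y,z],1)
    print('shift',np.round(R.T@(np.array(pos)-s['ee_pos']),4),'turn/0.5',np.round(Ro.from_matrix(R.T@G).as_rotvec()/.5,3))
E
python3 - <<'E'
from h import *
np.set_printoptions(precision=3,suppress=True)
s=robot.sense(); print(s['t'],s['ee_pos'],s['joint_positions'])
for n in('wrist','scene','side'):
    im,d,p=snap(n,n+'1.png'); P=cloud(d,p); np.savez(n+'1.npz',im=im,P=P)
    Q=P.reshape(-1,3); Q=Q[(Q[:,2]>.015)&(Q[:,2]<.028)&(abs(Q[:,0]-.52)<.15)&(abs(Q[:,1]+.02)<.2)]
    if len(Q)>50: print(n,len(Q),cv2.minAreaRect(Q[:,:2].astype(np.float32)*1000),Q.min(0),Q.max(0),np.median(Q[:,2]))
go([.525,.306,.25],.04)
E
```

```text
1.5167 [ 0.479 -0.102  0.296] [ 0.569  0.147 -0.496  1.857  0.077  1.157 -0.652]
wrist 44503 ((548.4542846679688, -16.907073974609375), (299.93560791015625, 247.65867614746094), 88.43885803222656) [ 0.422 -0.167  0.015] [0.669 0.136 0.028] 0.019023813478050544
scene 4670 ((547.316650390625, -14.901763916015625), (305.989013671875, 247.88555908203125), 89.42024993896484) [ 0.423 -0.168  0.015] [0.67  0.139 0.028] 0.021227930768945802
side 4914 ((545.8428955078125, -13.895065307617188), (303.71270751953125, 253.5399169921875), 88.67310333251953) [ 0.417 -0.166  0.015] [0.67  0.14  0.028] 0.020604916775319504
shift [ 0.342 -0.229  0.046] turn/0.5 [-0.002  0.001 -1.482]
```

View pics/wrist1.png

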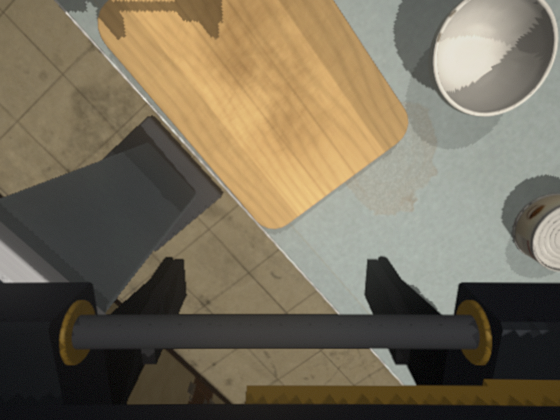

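The wrist view shows the board's right end (corners at about (275,228) and (407,125)), the bowl at (495,50) and the salt shaker at (545,230). Moving on to the carrier.

Call:
{"api": "servo_tool", "payload": {"deltas": [[0.342, -0.229, 0.046, 0, 0, -1, 1], [0.342, -0.229, 0.046, 0, 0, -1, 1], [0.342, -0.229, 0.046, 0, 0, -1, 1], [0.342, -0.229, 0.046, 0, 0, -1, 1], [0.342, -0.229, 0.046, 0, 0, -1, 1], [0.342, -0.229, 0.046, 0, 0, -1, 1], [0.342, -0.229, 0.046, 0, 0, -1, 1], [0.342, -0.229, 0.046, 0, 0, -1, 1], [0.342, -0.229, 0.046, 0, 0, -1, 1], [0.342, -0.229, 0.046, 0, 0, -1, 1], [0.342, -0.229, 0.046, 0, 0, -1, 1], [0.342, -0.229, 0.046, 0, 0, -1, 1]]}}

```text
t: 2.67
ee_pos: [0.5236, 0.3094, 0.2496]
ee_rot: [[0.194, 0.981, -0.002], [0.981, -0.194, 0.0], [-0.0, -0.002, -1.0]]
force: [0.3, -1.0, -0.3]
opening: 0.0873
```

Call:
{"api": "servo_tool", "payload": {"deltas": [[0, 0, 0, 0, 0, -0.48, 1], [0, 0, 0, 0, 0, -0.48, 1], [0, 0, 0, 0, 0, -0.48, 1], [0, 0, 0, 0, 0, -0.48, 1]]}}

```text
t: 3.0
ee_pos: [0.5251, 0.3055, 0.2504]
ee_rot: [[-0.035, 0.999, 0.0], [0.999, 0.035, -0.001], [-0.001, 0.0, -1.0]]
force: [0.5, -0.2, -0.8]
opening: 0.0872
```

Run:
```python
from h import *
np.set_printoptions(precision=3,suppress=True)
for n in('wrist','scene'):
    P=np.load(n+'1.npz')['P']
    m=((P[...,2]>.013)&(P[...,2]<.03)&(P[...,1]<.16)&(P[...,1]>-.2)&(P[...,0]<.66)).astype(np.uint8)
    m=cv2.morphologyEx(m,cv2.MORPH_OPEN,np.ones((5,5)))
    k,l,st,_=cv2.connectedComponentsWithStats(m); i=1+st[1:,4].argmax()
    Q=P[l==i]; print(n,len(Q),cv2.minAreaRect(Q[:,:2].astype(np.float32)*1000))
s=robot.sense(); print(s['t'],s['ee_pos'],s['ee_rot'],s['joint_positions'])
im,d,p=snap('wrist','wrist2.png');P=cloud(d,p)
for l,a,b in(('bar',.108,.135),('tins',.075,.086),('rim',.04,.055)):
    m=(P[...,2]>a)&(P[...,2]<b)&(np.hypot(P[...,0]-.525,P[...,1]-.306)<.11); Q=P[m]
    if len(Q)>20: print(l,len(Q),cv2.minAreaRect(Q[:,:2].astype(np.float32)*1000),np.median(Q[:,2]))
```

```text
wrist 44371 ((529.515380859375, -16.391632080078125), (299.9349670410156, 209.76365661621094), 88.43804931640625)
scene 4700 ((531.4934692382812, -14.8115234375), (305.10064697265625, 216.378173828125), 88.94485473632812)
3.0 [0.525 0.305 0.25 ] [[-0.035  0.999  0.   ]
 [ 0.999  0.035 -0.001]
 [-0.001  0.    -1.   ]] [-0.042  0.451 -0.763  1.652  0.334  1.174 -0.85 ]
bar 2691 ((528.2505493164062, 305.757568359375), (19.64532470703125, 85.61675262451172), 2.8020517826080322) 0.12106987057111579
tins 5250 ((528.0640869140625, 310.294921875), (161.84249877929688, 76.21989440917969), 3.66825270652771) 0.07604100764505517
rim 2687 ((526.2611694335938, 342.2125244140625), (178.86021423339844, 147.09849548339844), 2.397568464279175) 0.04784834083791295
```

View pics/wrist2.png

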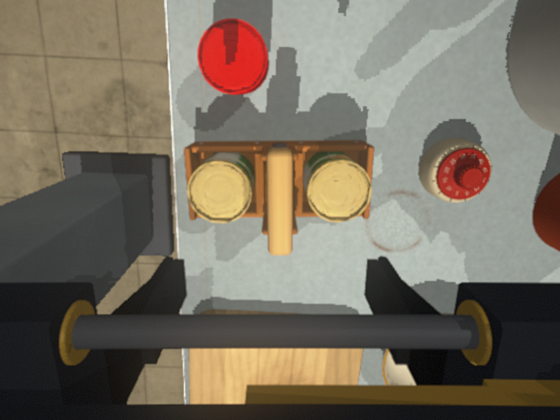

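The wrist view shows the carrier at about (280,190), its bar running (280,150) to (280,255), and the red tin apart at (232,57). The bar measures 20×86 mm at (0.528, 0.306) with its top at z 0.121, which fits. Descending and gripping.

Call:
{"api": "servo_tool", "payload": {"deltas": [[0, 0.003, 0.04, 0, 0, 0, 1], [0, 0.003, 0.08, 0, 0, 0, 1], [0, 0.003, 0.11, 0, 0, 0, 1], [0, 0.003, 0.13, 0, 0, 0, 1], [0, 0.003, 0.143, 0, 0, 0, 1], [0, 0.003, 0.143, 0, 0, 0, 1], [0, 0.003, 0.143, 0, 0, 0, -1], [0, 0.003, 0.143, 0, 0, 0, -1], [0, 0.003, 0.143, 0, 0, 0, -1], [0, 0.003, 0.143, 0, 0, 0, -1], [0, 0.003, 0.143, 0, 0, 0, -1], [0, 0.003, 0.143, 0, 0, 0, -1], [0, 0.003, 0.143, 0, 0, 0, -1], [0, 0.003, 0.143, 0, 0, 0, -1], [0, 0.003, 0.143, 0, 0, 0, -1]]}}

```text
t: 4.3
ee_pos: [0.5272, 0.3081, 0.1076]
ee_rot: [[-0.042, 0.999, 0.0], [0.999, 0.042, -0.0], [-0.0, 0.0, -1.0]]
force: [0.6, 0.0, -0.0]
opening: 0.0349
```

Call:
{"api": "servo_tool", "payload": {"deltas": [[0, 0, 0, 0, 0, 0, -1], [0, 0, 0, 0, 0, 0, -1], [0, 0, 0, 0, 0, 0, -1], [0, 0, 0, 0, 0, 0, -1]]}}

```text
t: 4.63
ee_pos: [0.5278, 0.3082, 0.1076]
ee_rot: [[-0.042, 0.999, 0.001], [0.999, 0.042, 0.0], [0.0, 0.001, -1.0]]
force: [2.9, 0.5, -0.3]
opening: 0.0198
```

Call:
{"api": "servo_tool", "payload": {"deltas": [[0, 0, -0.01, 0, 0, 0, -1], [0, 0, -0.02, 0, 0, 0, -1], [0, 0, -0.03, 0, 0, 0, -1], [0, 0, -0.04, 0, 0, 0, -1], [0, 0, -0.05, 0, 0, 0, -1], [0, 0, -0.06, 0, 0, 0, -1], [0, 0, -0.07, 0, 0, 0, -1], [0, 0, -0.08, 0, 0, 0, -1], [0, 0, -0.08, 0, 0, 0, -1], [0, 0, -0.08, 0, 0, 0, -1], [0, 0, -0.08, 0, 0, 0, -1], [0, 0, -0.08, 0, 0, 0, -1], [0, 0, -0.08, 0, 0, 0, -1], [0, 0, -0.08, 0, 0, 0, -1], [0, 0, -0.08, 0, 0, 0, -1], [0, 0, -0.08, 0, 0, 0, -1], [0, 0, -0.08, 0, 0, 0, -1], [0, 0, -0.08, 0, 0, 0, -1]]}}

```text
t: 6.13
ee_pos: [0.5272, 0.3081, 0.1875]
ee_rot: [[-0.042, 0.999, 0.0], [0.999, 0.042, -0.0], [-0.0, 0.0, -1.0]]
force: [-0.4, -0.0, -7.2]
opening: 0.0197
```

Run:
```python
from h import *
np.set_printoptions(precision=3,suppress=True)
s=robot.sense(); print(s['t'],s['ee_pos'],s['force'],s['opening'],s['joint_positions'])
for n in('side','wrist','scene'):
    im,d,p=snap(n,n+'3.png');P=cloud(d,p)
    m=(abs(P[...,1]-.31)<.05)&(P[...,2]>.04)&(P[...,2]<.2)
    for a,b in((.43,.505),(.55,.625)):
        Q=P[m&(P[...,0]>a)&(P[...,0]<b)]; 
        if len(Q): print(n,a,len(Q),np.median(Q,0),'z95',np.percentile(Q[:,2],[5,50,95]))
```

```text
6.1333 [0.527 0.308 0.187] [-0.446 -0.037 -7.242] 0.019717161981401873 [-0.067  0.514 -0.736  1.716  0.387  1.063 -0.889]
side 0.43 35 [0.462 0.33  0.129] z95 [0.09  0.129 0.143]
wrist 0.43 9451 [0.481 0.319 0.134] z95 [0.081 0.134 0.145]
wrist 0.55 15727 [0.581 0.327 0.157] z95 [0.098 0.157 0.179]
scene 0.43 562 [0.475 0.289 0.112] z95 [0.068 0.112 0.147]
scene 0.55 542 [0.583 0.283 0.144] z95 [0.1   0.144 0.181]
```

View pics/wrist3.png

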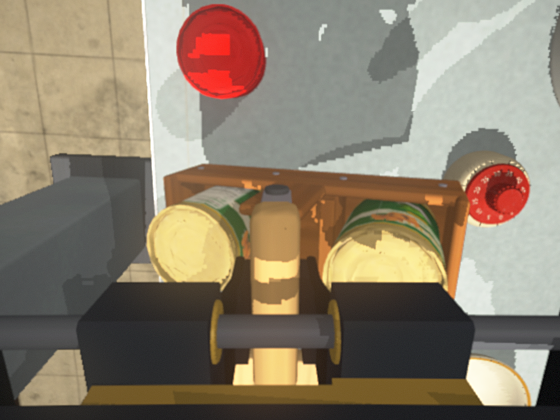

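View pics/scene3.png

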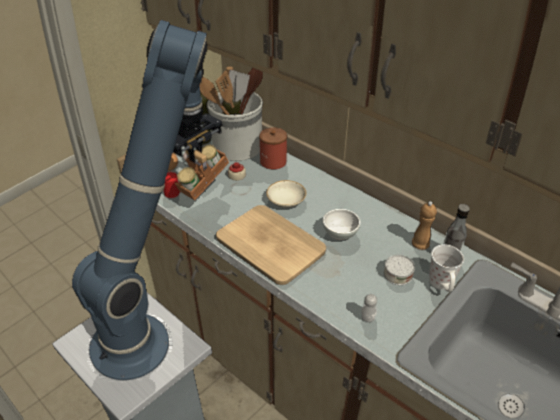

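The bar is held (opening 19.7 mm). In wrist view 3 the left tin (190,245) is smaller and lower than the right one (385,255), and left is the near side with the counter edge. Depth agrees: near z 0.134, far z 0.157. The scene view confirms the dish on the left (286,195) and the bowl on the right (340,225). So the full tin is at the near end and must go to the right: turn the carrier +90° about world z while swinging across.

Call:
{"api": "servo_tool", "payload": {"deltas": [[-0.006, -0.003, -0.002, 0, 0, -0.04, -1], [-0.018, -0.008, -0.005, 0, 0, -0.12, -1], [-0.032, -0.013, -0.008, 0, 0, -0.2, -1], [-0.046, -0.019, -0.011, 0, 0, -0.3, -1], [-0.06, -0.025, -0.0125, 0, 0, -0.4, -1], [-0.074, -0.031, -0.0125, 0, 0, -0.5, -1], [-0.088, -0.037, -0.0125, 0, 0, -0.6, -1], [-0.102, -0.043, -0.0125, 0, 0, -0.7, -1], [-0.116, -0.049, -0.0125, 0, 0, -0.8, -1], [-0.13, -0.055, -0.0125, 0, 0, -0.88, -1], [-0.144, -0.06, -0.0125, 0, 0, -0.94, -1], [-0.155, -0.0636, -0.0125, 0, 0, -1, -1]]}}

```text
t: 7.28
ee_pos: [0.4697, 0.1494, 0.2002]
ee_rot: [[-0.517, 0.856, 0.0], [0.856, 0.517, -0.001], [-0.001, -0.0, -1.0]]
force: [-0.6, -1.7, -6.7]
opening: 0.0196
```

Run:
```python
from h import *
s=robot.sense(); print(s['t'],s['ee_pos'],s['joint_positions'])
go([.53,-.016,.2],1.544); go([.50,.06,.2],1.04)
```

```text
7.2833 [0.46967364 0.1493625  0.2001914 ] [ 0.36336322  0.34156261 -0.91682812  1.95980353  0.32419378  0.99393337
 -0.16273924]
shift [-0.1727 -0.0338  0.0004] turn/0.5 [-2.000e-03  2.000e-03 -2.002e+00]
shift [-0.0922 -0.0202  0.0003] turn/0.5 [-0.001  0.002 -0.994]
```

Call:
{"api": "servo_tool", "payload": {"deltas": [[-0.01, -0.002, 0, 0, 0, -0.1, -1], [-0.02, -0.004, 0, 0, 0, -0.2, -1], [-0.03, -0.006, 0, 0, 0, -0.3, -1], [-0.04, -0.009, 0, 0, 0, -0.4, -1], [-0.05, -0.011, 0, 0, 0, -0.5, -1], [-0.06, -0.013, 0, 0, 0, -0.6, -1], [-0.07, -0.015, 0, 0, 0, -0.7, -1], [-0.08, -0.017, 0, 0, 0, -0.8, -1], [-0.086, -0.019, 0, 0, 0, -0.9, -1], [-0.092, -0.02, 0, 0, 0, -1, -1]]}}

```text
t: 8.12
ee_pos: [0.5005, 0.0608, 0.2003]
ee_rot: [[-0.864, 0.503, 0.0], [0.503, 0.864, -0.0], [-0.0, -0.0, -1.0]]
force: [-0.1, -1.0, -7.6]
opening: 0.0198
```

Run:
```python
from h import *
s=robot.sense(); print(s['t'],s['ee_pos'],s['joint_positions'])
go([.53,-.016,.2],1.544)
```

```text
8.1167 [0.50053896 0.0608074  0.20030594] [ 0.60447287  0.39715987 -1.00875598  1.93337153  0.39380413  1.02416853
  0.46382099]
shift [-0.0641 -0.0516  0.0003] turn/0.5 [-1.000e-03  1.000e-03 -1.001e+00]
```

Call:
{"api": "servo_tool", "payload": {"deltas": [[-0.008, -0.006, 0, 0, 0, -0.1, -1], [-0.016, -0.012, 0, 0, 0, -0.2, -1], [-0.024, -0.019, 0, 0, 0, -0.3, -1], [-0.032, -0.025, 0, 0, 0, -0.4, -1], [-0.04, -0.032, 0, 0, 0, -0.5, -1], [-0.047, -0.038, 0, 0, 0, -0.6, -1], [-0.053, -0.043, 0, 0, 0, -0.7, -1], [-0.058, -0.047, 0, 0, 0, -0.8, -1], [-0.062, -0.05, 0, 0, 0, -0.9, -1], [-0.064, -0.0515, 0, 0, 0, -1, -1], [-0.064, -0.0515, 0, 0, 0, -1, -1], [-0.064, -0.0515, 0, 0, 0, -1, -1], [-0.064, -0.0515, 0, 0, 0, -1, -1], [-0.064, -0.0515, 0, 0, 0, -1, -1], [-0.064, -0.0515, 0, 0, 0, -1, -1], [-0.064, -0.0515, 0, 0, 0, -1, -1], [-0.064, -0.0515, 0, 0, 0, -1, -1]]}}

```text
t: 9.53
ee_pos: [0.5297, -0.0151, 0.2001]
ee_rot: [[-1.0, 0.029, 0.0], [0.029, 1.0, -0.0], [-0.0, -0.0, -1.0]]
force: [0.2, 0.1, -7.9]
opening: 0.0198
```

Run:
```python
from h import *
np.set_printoptions(precision=3,suppress=True)
s=robot.sense(); print(s['t'],s['ee_pos'],s['joint_positions'])
go([.53,-.016,.13],1.544)
im,d,p=snap('wrist','wrist4.png')
```

```text
9.5333 [ 0.53  -0.015  0.2  ] [ 0.785  0.493 -1.102  1.876  0.498  1.083  1.028]
shift [-0.    -0.001  0.07 ] turn/0.5 [-0.     0.    -0.004]
```

View pics/wrist4.png

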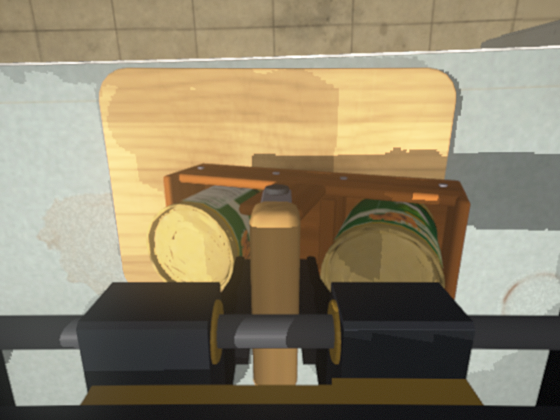

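Wrist view 4 shows the low (heavy) tin at (195,245), image left, which is the robot's right (-y), the bowl side. The carrier is centred and square over the board (edges at columns 100 and 460). Lowering gently.

Call:
{"api": "servo_tool", "payload": {"deltas": [[0, -0.001, 0.006, 0, 0, 0, -1], [0, -0.001, 0.014, 0, 0, 0, -1], [0, -0.001, 0.022, 0, 0, 0, -1], [0, -0.001, 0.028, 0, 0, 0, -1], [0, -0.001, 0.033, 0, 0, 0, -1], [0, -0.001, 0.038, 0, 0, 0, -1], [0, -0.001, 0.042, 0, 0, 0, -1], [0, -0.001, 0.046, 0, 0, 0, -1], [0, -0.001, 0.05, 0, 0, 0, -1], [0, -0.001, 0.054, 0, 0, 0, -1], [0, -0.001, 0.058, 0, 0, 0, -1], [0, -0.001, 0.061, 0, 0, 0, -1], [0, -0.001, 0.064, 0, 0, 0, -1], [0, -0.001, 0.066, 0, 0, 0, -1], [0, -0.001, 0.068, 0, 0, 0, -1], [0, -0.001, 0.07, 0, 0, 0, -1], [0, -0.001, 0.07, 0, 0, 0, -1], [0, -0.001, 0.07, 0, 0, 0, -1], [0, -0.001, 0.07, 0, 0, 0, -1], [0, -0.001, 0.07, 0, 0, 0, -1]]}}

```text
t: 11.25
ee_pos: [0.5297, -0.0166, 0.13]
ee_rot: [[-1.0, 0.029, -0.0], [0.029, 1.0, -0.001], [0.0, -0.001, -1.0]]
force: [1.2, 2.1, -3.5]
opening: 0.0197
```

Run:
```python
from h import *
np.set_printoptions(precision=3,suppress=True)
s=robot.sense(); print(s['t'],s['ee_pos'],s['force'],s['ft_torque'])
im,d,p=snap('wrist','wrist5.png');P=cloud(d,p)
for a,b in((-.11,-.045),(.02,.09)):
    Q=P[(P[...,0]<.55)&(P[...,0]>.44)&(P[...,1]>a)&(P[...,1]<b)&(P[...,2]>.055)&(P[...,2]<.12)]; print(np.percentile(Q[:,2],[50,90,95,99]))
```

```text
11.25 [ 0.53  -0.017  0.13 ] [ 1.156  2.054 -3.538] [ 0.487 -0.181 -0.021]
[0.097 0.099 0.1   0.101]
[0.097 0.099 0.1   0.101]
```

Both tin tops are at z 0.10, so it is level, but the gripper still carries 3.5 N. I'll go down 2 mm more and release.

Call:
{"api": "servo_tool", "payload": {"deltas": [[0, 0, 0.001, 0, 0, 0, -1], [0, 0, 0.002, 0, 0, 0, -1], [0, 0, 0.002, 0, 0, 0, -1], [0, 0, 0.002, 0, 0, 0, -1]]}}

```text
t: 11.63
ee_pos: [0.5299, -0.0164, 0.1295]
ee_rot: [[-1.0, 0.029, 0.0], [0.029, 1.0, -0.002], [-0.0, -0.002, -1.0]]
force: [-3.4, -0.0, 10.2]
opening: 0.0199
```

Call:
{"api": "servo_tool", "payload": {"deltas": [[0, 0, 0, 0, 0, 0, 0.0], [0, 0, 0, 0, 0, 0, 0.2], [0, 0, 0, 0, 0, 0, 0.2], [0, 0, 0, 0, 0, 0, 0.2], [0, 0, 0, 0, 0, 0, 0.2], [0, 0, 0, 0, 0, 0, 0.2], [0, 0, 0, 0, 0, 0, 0.2], [0, 0, 0, 0, 0, 0, 0.2]]}}

```text
t: 12.3
ee_pos: [0.5297, -0.0163, 0.128]
ee_rot: [[-1.0, 0.029, -0.0], [0.029, 1.0, -0.0], [0.0, -0.0, -1.0]]
force: [-0.3, -0.2, -0.3]
opening: 0.0514
```

Call:
{"api": "servo_tool", "payload": {"deltas": [[0, 0, -0.01, 0, 0, 0, 0.2], [0, 0, -0.025, 0, 0, 0, 0.2], [0, 0, -0.045, 0, 0, 0, 0.2], [0, 0, -0.07, 0, 0, 0, 0.2], [0, 0, -0.1, 0, 0, 0, 0.2], [0, 0, -0.12, 0, 0, 0, 0.2], [0, 0, -0.13, 0, 0, 0, 0.2], [0, 0, -0.13, 0, 0, 0, 0.2], [0, 0, -0.13, 0, 0, 0, 0.2]]}}

```text
t: 13.05
ee_pos: [0.5296, -0.0165, 0.2583]
ee_rot: [[-1.0, 0.029, 0.001], [0.029, 1.0, -0.001], [-0.001, -0.001, -1.0]]
force: [-0.8, 0.1, -1.0]
opening: 0.052
```

Run:
```python
from h import *
np.set_printoptions(precision=3,suppress=True)
s=robot.sense(); print(s['t'],s['ee_pos'],s['force'],s['opening'])
im,d,p=snap('wrist','wrist6.png');P=cloud(d,p)
for l,a,b in(('bar',.131,.155),('tins',.095,.107),('all',.06,.11)):
    Q=P[(P[...,2]>a)&(P[...,2]<b)&(np.hypot(P[...,0]-.53,P[...,1]+.016)<.12)]
    if len(Q)>20: print(l,len(Q),cv2.minAreaRect(Q[:,:2].astype(np.float32)*1000),np.median(Q[:,2]))
for a,b in((-.11,-.045),(.02,.09)):
    Q=P[(P[...,0]<.57)&(P[...,0]>.48)&(P[...,1]>a)&(P[...,1]<b)&(P[...,2]>.095)&(P[...,2]<.12)]; print(np.median(Q,0))
```

```text
13.05 [ 0.53  -0.016  0.258] [-0.767  0.054 -1.021] 0.05198817936654414
bar 2923 ((529.9713134765625, -17.25577163696289), (19.996910095214844, 86.01638793945312), 88.62295532226562) 0.14284277853773947
tins 7014 ((524.7110595703125, -18.74407196044922), (75.62960052490234, 161.03614807128906), 1.1533541679382324) 0.0975829548427137
all 11388 ((526.7318725585938, -17.478736877441406), (178.9551544189453, 79.48263549804688), 88.36415100097656) 0.09682143940498658
[ 0.529 -0.071  0.098]
[0.532 0.039 0.097]
```

View pics/wrist6.png

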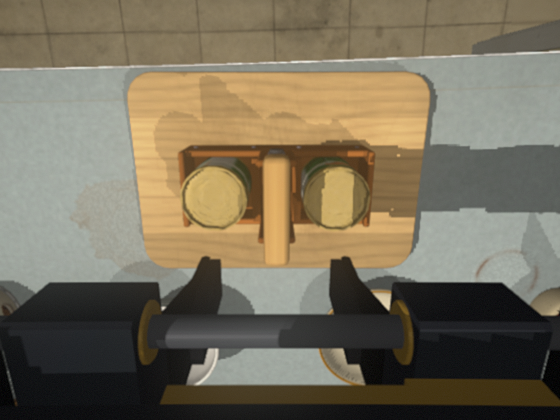

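Wrist view 6 shows the carrier level in the middle of the board (about (277,190)), both tins seated at (215,193) and (335,193), and the gripper clear. The white bowl is behind the image-left (robot's right) end at (200,360), the brown-rimmed dish behind the other at (345,355). Handing in.

```bash
python3 -c "
from bench import robot; print(robot.close_job())"
```

```text
the job is handed in; nothing more can be done
None
```

I set the carrier down in the middle of the chopping board with the full tin at the right end, in front of the deep bowl, and handed the job in at about 13 s. The hand-in reports no verdict, so I judge the result from my own last checks.

- **Which tin is full:** I lifted the carrier by its handle bar. The end nearest the robot dipped: its tin measured about 23 mm lower than the far one. I turned the carrier a quarter turn so that end went to the right.
- **Placing:** the carrier's bar was within about 1 mm of the measured board centre, and its length was aligned with the board to within about 1°. Both tin tops were level, at 0.097–0.098 m.
- **Release:** the gripper was open and about 0.13 m above the grasp height. I moved nothing else on the worktop.

No checks failed or disagreed. I measured tilt from the camera depth rather than the handle joint, whose value the state does not give. When I pressed down the last 2 mm before letting go, the wrist force reached 10 N, well under the limits.

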